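# Tap the bud vase to the middle of its display plinth

## Robot

A 6-joint arm with a two-finger parallel gripper is mounted at the origin on a cart in front of the work surface, level with it; the furniture and walls round the work are solid. World frame = base frame: x ahead of the robot, y to its left, z up, the work surface at z = 0. Lengths are in mm, angles in degrees, forces in N, time in s.
With the tool pointing down it reaches from about 300 to 850 mm from the base axis. Payload 4.2 kg.
Tool frame: the origin (TCP) lies at the centre of the arm's flange, where the gripper is bolted on; the fingertips stand 191 mm ahead of it and the grasp point (between the pads) lies 172 mm ahead of it; y points along the fingers, x is the direction in which the jaws open and shut, and the axes are right-handed (so a half turn about y gives the same grasp; the last joint's range is limited). The gripper opens to 91 mm and grips with 3 to 60 N. Pads are 32 mm wide; open, the fingers measure 118 mm over their backs; the gripper's body (76 mm by 178 mm) begins 60 mm behind the grasp point.
Start: joints at [68.297, 18.312, 89.639, -0, 72.044, -1.146], TCP at [201.908, 538.383, 404.776] pointing down, gripper open.
Joint ranges: [-177.97, 177.97], [-48.28, 115.42], [12.27, 149.76], [-77.06, 257.06], [2.81, 150.46], [-146.56, 146.56]. Speed limits (degrees/s): [147.25, 147.25, 180, 180, 180, 180].

## Interface

Orientations are given as [roll, pitch, yaw] about the fixed x, y, z axes, in that order (R = Rz(yaw) Ry(pitch) Rx(roll)).
In Python, from workcell import env gives the robot as it stands.
- The arm moves only by the tool carry_out, never from a script. Its argument "increments" is a list of rows, each a list of 3 entries, a list of its own where there are three numbers: the turn, a rotation vector about the tool's x, y, z in rad, then the shift along the tool's x, y, z in mm, then the closure, from 0 (fully open) to 1 (shut). In form: [[[wx, wy, wz], [dx, dy, dz], claw], ...]. A call has 1 to 10 rows; each row is the pose to reach, as a shift and turn from the pose commanded when the call began, along the tool's axes at that moment; what a row does not reach only later rows make up. A row lasts 1/12 s, in which the tool goes at most 41.7 mm and 7.16 degrees, less where a joint would pass 70% of its speed; a pose out of reach is approached as far as the arm can. A call with a gripper value outside its range is refused whole. The fingers move at their own pace and stop on an object; "force" is the grip in N (left out, the last holds). Time passes only in rows, so rows that repeat a pose let the fingers close. It gives the time, the measured TCP pose, the force and the opening at its end, in the units of the state.
- env.state(): the state, without advancing time (a new reading comes with each control period).
- env.grab_frame(name): name is "scene" or "top" or "wrist"; returns a dict with "frame" (480x640x3 uint8, blue, green, red), "z_map" (480x640 float32, mm along the optical axis (not along the pixel's ray), 0 where there is no reading), "camera_matrix" (3x3 intrinsics, pixels), "rvec" (rotation vector, rad) and "tvec" (3), from world to camera coordinates, as OpenCV has them; the wrist camera has in their place "hand_eye" (4x4, takes a point from camera to tool coordinates, whose origin is the TCP and whose axes are the tool frame's). Camera axes: x right, y down, z forward; pixel columns grow to the right and rows downward; lengths in mm; the calibration is good to about 2 mm. The wrist camera is an equidistant fisheye: a pixel r from the principal point sees the ray r / f radians off the axis. A picture is of the moment at which its call begins: read the wrist's pose just before it.
- env.job_done(): hands the job in, once; it reports no verdict.
The state is a dict: "time_s": time; "qpos": joint angles; "qvel": joint speeds; "effort": joint torques, N m; "ee_pos": TCP position; "ee_rot": TCP orientation; "force": force on the tool from outside, world axes, zero at the start; "torque": the same for the moment, N m; "gripper_width": finger opening in mm.
Only numpy, scipy, OpenCV 4.12 (cv2) and the standard library are available. Lean on these libraries where they do the work, as an engineer would, in place of code of your own. Each camera call takes 0.05 s, during which the arm holds its last target. There are 200 camera calls.

## Task

The little blue bud vase stands off-centre on its round wooden plinth. Without picking it up or gripping it, nudge it low on its belly with light taps of the fingertips until it stands upright in the middle of the plinth, centred in the dark ring. Do not tip it or knock it off, and do not shift the plinth or disturb the jar, the dropper bottle and the tape measure round it.

Things in the scene. Friction and masses are not known exactly. Their poses are not given: they have to be found in the camera images.
- vase: blue glazed bud vase, loose, round, 60 mm tall, about 90 g, standing on the plinth. Foot 25 mm across; the widest part is the belly, 40 mm across from 11 to 17 mm above the foot; above it the neck narrows to 15 mm, with a lip 25 mm across at the top. It slides when pushed at the belly and tips when pushed at the neck or lip. Origin at the centre of the underside of the foot, z up along the vase
- plinth: round turned plinth of pale wood, loose, about 1 kg, standing on the table, 50 mm high; flat top 90 mm across, foot 100 mm across. A thin dark ring, 43 to 48 mm across and level with the top, is inlaid round the centre of the top. Origin at the centre of its underside, z up; the centre of the top is 50 mm above it
- jar: clear jar with red lid, 62 mm across, 86 mm tall, loose on the table, to be left alone; origin at the centre of its underside
- dropper_bottle: small amber bottle with black dropper cap, 34 mm across, 102 mm tall, loose on the table, to be left alone; origin at the centre of its underside
- measure: yellow and black pocket tape measure, 33 x 86 x 65 mm (long side along its y), loose on the table, to be left alone; origin at the centre of its underside

How it is judged (in metres and radians):
At the end, for the whole second after the job is handed in: the vase stands upright and still on the plinth's top, its axis within 6 mm of the plinth's axis; the plinth, jar, dropper bottle and tape measure are within 15 mm of where they stood (horizontal distance between vase and plinth below 0.006 m and angle between vase's own z axis and vertical below 0.06 rad and z of vase in the frame of plinth between 0.046 and 0.054 m and linear speed of vase below 0.01 m/s and angle between plinth's own z axis and vertical below 0.05 rad and distance of each of plinth, jar, dropper_bottle, measure from where it was at the start of the episode below 0.015 m); the robot touches nothing.
It fails at once if the vase is tipped or knocked off the plinth (angle between vase's own z axis and vertical above 0.4 rad or z of vase in the frame of plinth below 0.04 m).
It fails at once if the vase is lifted off the plinth (z of vase in the frame of plinth above 0.06 m).
It fails at once if the vase is gripped or struck hard (over 10 N from the fingers) (contact force between the fingers and vase above 10 N).
It fails at once if the plinth is shoved by more than 15 mm, lifted or tilted (distance of plinth from where it was at the start of the episode above 0.015 m or angle between plinth's own z axis and vertical above 0.15 rad).
It fails at once if a bystander is moved more than 15 mm or toppled (distance of any of jar, dropper_bottle, measure from where it was at the start of the episode above 0.015 m or angle between any of jar, dropper_bottle, measure's own z axis and vertical above 0.3 rad).
It also fails if it takes over 48 s, if anything falls off the work surface, if the arm or the gripper's body presses on something with over 40 N, if the wrist force passes 120 N, or if a joint passes its speed limit or range.

## Working session

There is one attempt and no reset: what is moved stays moved. The work goes in short steps, Python scripts to look and compute and a tool call to move; the robot and the scene stay as the last step left them, time stands still between calls to the robot, and variables do not carry over. Pictures are saved under pics/ and viewed, about 8 in all and at most 12, crops included, and the job is handed in when it is done.

Besides the shell and the picture viewer there is one more tool, called after ">>>" by a JSON object that holds its "api" and its "payload". carry_out: Moves the arm, as the interface text tells. Its arguments: {"type":"object","properties":{"increments":{"type":"array","items":{"type":"array"}},"force":{"type":"number"}},"required":["increments"]}

```bash
mkdir -p pics
cat > h.py <<'E'
import numpy as np, cv2
from workcell import env
def grab(n):
    s=env.state(); f=env.grab_frame(n); f['state']=s; return f
def world(f):
    K=np.array(f['camera_matrix']);z=f['z_map'].astype(float)
    v,u=np.mgrid[:480,:640]
    R=cv2.Rodrigues(np.array(f['rvec'],float))[0];t=np.array(f['tvec'],float).ravel()
    p=np.stack([(u-K[0,2])/K[0,0]*z,(v-K[1,2])/K[1,1]*z,z],-1)
    P=(p-t)@R; P[z==0]=np.nan
    return P
E
python3 - <<'E'
from h import *
a=grab('scene');b=grab('top')
cv2.imwrite('pics/a.png',a['frame']);cv2.imwrite('pics/b.png',b['frame'])
np.savez('ab.npz',A=world(a),B=world(b),a=a['frame'],b=b['frame'])
print(a['state']); 
for f in(a,b):
    R=cv2.Rodrigues(np.array(f['rvec'],float))[0];print(-R.T@np.array(f['tvec']).ravel(),R[2],f['camera_matrix'][0][0])
E
```

```text
{'time_s': 0.0, 'qpos': array([ 6.82940805e+01,  1.83508833e+01,  8.97060053e+01,  5.89621446e-04,
        7.20412792e+01, -1.14633249e+00]), 'qvel': array([ 0.00406963,  0.10428072,  0.09147096,  0.08696033, -0.01696182,
       -0.0658928 ]), 'effort': array([ 9.35100411e-05, -4.12459767e+01, -2.31972134e+01,  7.27163907e-02,
        4.58901899e-02, -1.62234110e-04]), 'ee_pos': array([201.8711779 , 538.22548315, 403.93028936]), 'ee_rot': array([-89.99747559,   0.09813696,  69.44023285]), 'force': array([-0.75277693, -0.18287165,  0.81245862]), 'torque': array([ 0.02155238, -0.00736668,  0.01313538]), 'gripper_width': 91.26964587793539}
[ 166.3667631  -298.70384232  814.51063586] [ 0.44168774  0.41406241 -0.79590468] 598.354609650203
[ 534.34157947  118.74044552 1016.67503845] [ 0.05066929 -0.02995877 -0.99826604] 504.23228550281624
```

View pics/a.png

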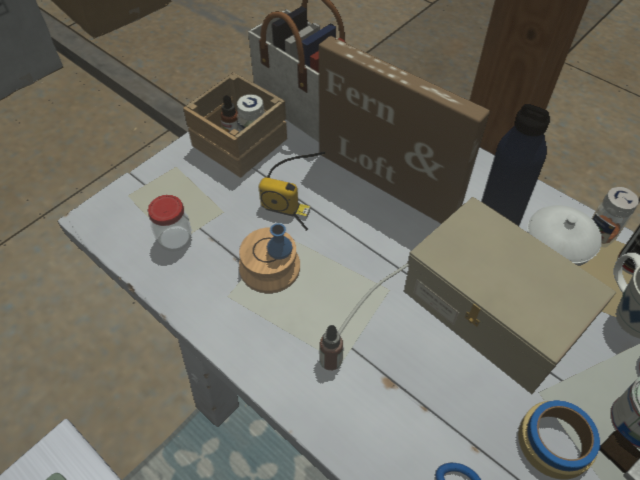

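View pics/b.png

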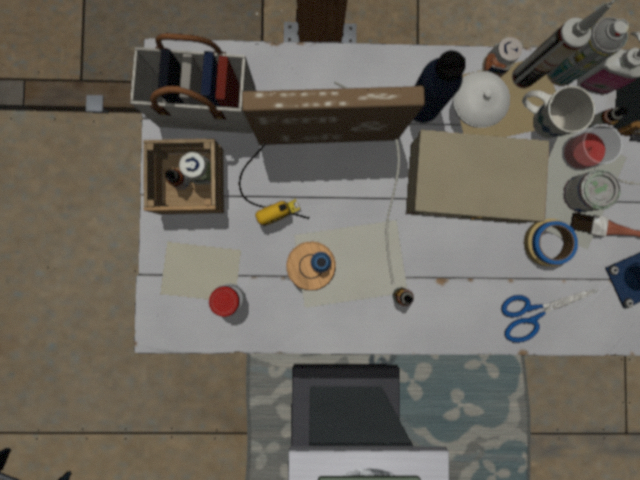

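Scene: the plinth is at about (269,260) px and the vase on its far-right side (280,243). Top view: plinth (311,266), vase lip (320,262), jar (226,301), bottle (403,297), measure (277,211).

```bash
cat >> h.py <<'E'
from scipy.optimize import least_squares
def circ(p,r):
    return least_squares(lambda c:np.hypot(p[:,0]-c[0],p[:,1]-c[1])-r,p.mean(0)[:2],loss='soft_l1').x
def hull(p): return cv2.convexHull(p[:,:2].astype(np.float32))[:,0]
E
python3 - <<'E'
from h import *
d=np.load('ab.npz')
for n,(u,v) in dict(A=(269,260),B=(311,266)).items():
    P=d[n]; v0,u0=np.mgrid[:480,:640]
    m=(np.hypot(u0-u,v0-v)<45)&np.isfinite(P[...,0])
    z=P[...,2]
    s=P[m&(abs(z-50)<4)]; h=hull(s); (c,r)=cv2.minEnclosingCircle(h)
    print(n,'plinth',len(s),np.median(s[:,2]),c,r,circ(h,45))
    for lo,hi in((56,70),(70,85),(85,102),(103,116)):
        q=P[m&(z>lo)&(z<hi)]
        if len(q)>2: print(lo,len(q),q.mean(0).round(1),cv2.minEnclosingCircle(hull(q)))
P=d['B']
for nm,(u,v) in dict(jar=(226,301),bot=(403,297),meas=(277,211)).items():
    w=P[v-22:v+22,u-25:u+25].reshape(-1,3);w=w[w[:,2]>30];print(nm,w[:,:2].min(0),w[:,:2].max(0),np.nanmax(w[:,2]))
# ring: dark pixels on top surface
for n,k in(('A','a'),('B','b')):
    P=d[n];g=d[k].max(2);x0,y0=(269,260) if n=='A' else (311,266)
    s=P[y0-32:y0+32,x0-34:x0+34].reshape(-1,3);gg=g[y0-32:y0+32,x0-34:x0+34].ravel()
    m=abs(s[:,2]-50)<4;b=np.median(gg[m]);q=s[m&(gg<.65*b)];c0=np.median(s[m],0)[:2]
    q=q[np.hypot(*(q[:,:2]-c0).T)<35]
    print('ring',n,len(q),b,circ(q,22.75))
E
```

```text
A plinth 1566 51.205820872810506 (512.5595703125, 118.81689453125) 45.77073669433594 [513.04301196 118.73069805]
56 88 [513.4  91.   66.5] ((521.5551147460938, 100.06951904296875), 20.002182006835938)
70 288 [516.6  94.4  77.1] ((521.063720703125, 100.0154037475586), 19.630863189697266)
85 95 [518.   96.9  91.2] ((520.6622924804688, 99.71813201904297), 10.727601051330566)
103 179 [521.7 100.2 111.3] ((522.3035278320312, 100.6500473022461), 12.749791145324707)
B plinth 1345 50.0951609137515 (513.7064819335938, 118.84136962890625) 44.841678619384766 [513.86311882 118.92622319]
56 47 [523.8 102.5  68.1] ((522.3919067382812, 100.76670837402344), 19.81894874572754)
70 159 [522.4 101.1  75.7] ((522.4180908203125, 100.82490539550781), 19.18802261352539)
103 138 [522.6 100.8 110.4] ((522.6075439453125, 100.83573150634766), 11.750055313110352)
jar [420.52905684 246.98358275] [478.76540061 304.42310506] 90.87119907263656
bot [440.47223888 -76.20324409] [473.9568068  -43.09133116] 104.09899785868335
meas [590.7887053 162.1849324] [637.97839041 226.36823816] 68.03863013780159
ring A 193 174.0 [491.00475373 115.74122744]
ring B 29 162.0 [521.75531298  98.28535166]
```

>>> {"api": "carry_out", "payload": {"increments": [[[0,-0.803,0],[-297,0,-453],0],[[0,-0.803,0],[-297,0,-453],0],[[0,-0.803,0],[-297,0,-453],0],[[0,-0.803,0],[-297,0,-453],0],[[0,-0.803,0],[-297,0,-453],0],[[0,-0.803,0],[-297,0,-453],0],[[0,-0.803,0],[-297,0,-453],0],[[0,-0.803,0],[-297,0,-453],0],[[0,-0.803,0],[-297,0,-453],0],[[0,-0.803,0],[-297,0,-453],0]]}}

```text
time_s: 0.93
ee_pos: [435.4, 218.9, 404.6]
ee_rot: [-90.0, -0.0, 115.5]
force: [0.4, 0.7, -0.0]
gripper_width: 90.9
```

>>> {"api": "carry_out", "payload": {"increments": [[[0,0,0],[0,0,0],0],[[0,0,0],[0,0,0],0],[[0,0,0],[0,0,0],0]]}}

```text
time_s: 1.18
ee_pos: [434.6, 220.7, 404.5]
ee_rot: [-90.0, -0.0, 115.4]
force: [0.5, 1.1, 0.1]
gripper_width: 91.2
```

>>> {"api": "carry_out", "payload": {"increments": [[[0,0,0],[-73,0,-14],0],[[0,0,0],[-146,0,-27.6],0],[[0,0,0],[-146,0,-27.6],0],[[0,0,0],[-146,0,-27.6],0],[[0,0,0],[-146,64,-27.6],0],[[0,0,0],[-146,64,-27.6],0],[[0,0,0],[-146,64,-27.6],0],[[0,0,0],[-146,64,-27.6],0],[[0,0,0],[-146,64,-27.6],0]]}}

```text
time_s: 1.93
ee_pos: [522.7, 102.1, 342.2]
ee_rot: [-90.1, 0.0, 115.6]
force: [0.0, -0.2, -0.0]
gripper_width: 91.0
```

```bash
cat >> h.py <<'E'
from scipy.spatial.transform import Rotation as Ro
def wworld(f):
    K=np.array(f['camera_matrix']);z=f['z_map'].astype(float)
    v,u=np.mgrid[:480,:640]; a=(u-K[0,2])/K[0,0];b=(v-K[1,2])/K[1,1]
    th=np.hypot(a,b);s=np.where(th>0,np.tan(np.minimum(th,1.5))/np.maximum(th,1e-9),1)
    p=np.stack([a*s*z,b*s*z,z,np.ones_like(z)],-1)
    T=np.eye(4);T[:3,:3]=Ro.from_euler('xyz',f['state']['ee_rot'],degrees=True).as_matrix();T[:3,3]=f['state']['ee_pos']
    P=(p@(T@np.array(f['hand_eye'])).T)[...,:3];P[z==0]=np.nan
    return P
E
python3 - <<'E'
from h import *
f=grab('wrist');cv2.imwrite('pics/w1.png',f['frame']);P=wworld(f)
np.savez('w1.npz',P=P,f=f['frame']);print(f['state']['ee_pos'],f['state']['ee_rot'])
z=P[...,2];near=np.hypot(P[...,0]-515,P[...,1]-112)<65
for lo,hi,r in((46,54,45),(60,68,20),(105,115,12.5)):
    q=P[near&(z>lo)&(z<hi)]
    if len(q)>5: print(lo,len(q),np.median(q[:,2]),cv2.minEnclosingCircle(hull(q)))
E
```

```text
[522.69979128 102.13238162 342.15885881] [-9.01349524e+01  2.47376312e-02  1.15576594e+02]
46 7733 49.53564852047572 ((515.4842529296875, 120.75608825683594), 45.284358978271484)
60 181 66.51355584240923 ((523.7955932617188, 102.26374816894531), 20.032014846801758)
105 1206 109.80557759375223 ((524.039794921875, 102.48692321777344), 12.23365306854248)
```

View pics/w1.png

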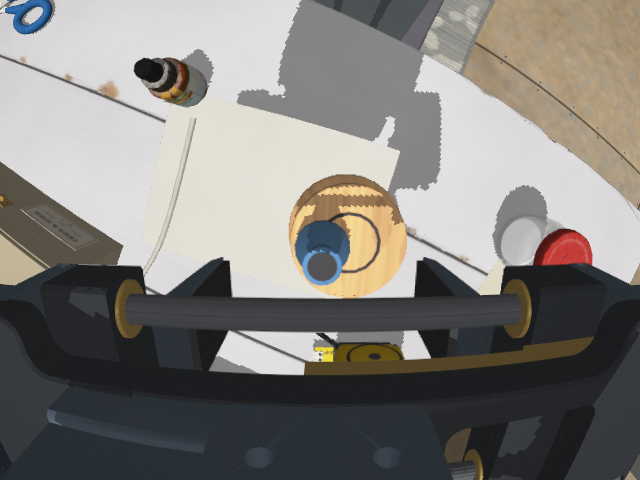

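Wrist view: vase at (322,250) px in the lower-left of the plinth (348,237), straddled by the open fingers, ring at (355,242). The vase offset from the plinth, (8.4,-18.3) mm, agrees with both other cameras. Descending.

>>> {"api": "carry_out", "payload": {"increments": [[[0,0,0],[0,35,-1],0],[[0,0,0],[0,65,-1],0],[[0,0,0],[0,85,-1],0],[[0,0,0],[0,93,-1],0],[[0,0,0],[0,93,-1],0],[[0,0,0],[0,93,-1],0],[[0,0,0],[0,93,-1],0]]}}

```text
time_s: 2.57
ee_pos: [524.3, 101.5, 249.7]
ee_rot: [-90.2, 0.1, 115.5]
force: [0.1, -0.2, -0.2]
gripper_width: 91.5
```

```bash
cat >> h.py <<'E'
def meas(name):
    f=grab('wrist');cv2.imwrite('pics/%s.png'%name,f['frame']);P=wworld(f);s=f['state']
    print(s['time_s'],s['ee_pos'].round(1),s['ee_rot'].round(2),s['force'].round(2),s['gripper_width'])
    z=P[...,2];near=np.hypot(P[...,0]-515,P[...,1]-115)<60
    c=[]
    for lo,hi,r in((46,54,45),(60,68,20),(105,115,12.5)):
        q=P[near&(z>lo)&(z<hi)]
        if len(q)>5: e=cv2.minEnclosingCircle(hull(q));c.append(np.array(e[0]));print(lo,len(q),np.median(q[:,2]).round(1),c[-1].round(1),round(e[1],1),'fit',circ(hull(q),r).round(1))
    d=c[-1]-c[0];R=Ro.from_euler('xyz',s['ee_rot'],degrees=True).as_matrix()
    print('vase-plinth',d.round(1),'in tool',(np.r_[d,0]@R).round(1),'vase rel TCP in tool',(np.r_[c[-1]-s['ee_pos'][:2],0]@R).round(1))
    return P,f
E
python3 - <<'E'
from h import *
P,f=meas('w2')
b=grab('top');Q=world(b);z=Q[...,2];m=np.hypot(Q[...,0]-513,Q[...,1]-118)<60
q=Q[m&(z>105)&(z<116)];print(len(q),cv2.minEnclosingCircle(hull(q)) if len(q)>5 else '')
E
```

```text
2.5667 [524.3 101.5 249.7] [-9.0230e+01  6.0000e-02  1.1547e+02] [ 0.15 -0.24 -0.19] 91.45384877181208
46 11295 49.5 [515.3 120.5] 45.1 fit [515.1 120.6]
60 684 65.8 [508.8 113.6] 37.2 fit [522.6 103.1]
105 2301 109.9 [508.6 120.2] 35.6 fit [500.7 137. ]
vase-plinth [-6.7 -0.3] in tool [ 2.6 -0.   6.1] vase rel TCP in tool [23.6 -0.   6.1]
0
```

View pics/w2.png

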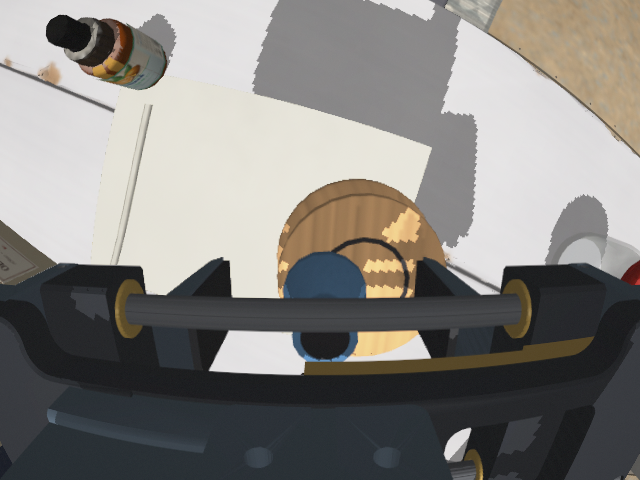

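Wrist view: both fingers straddle the vase (lip at (325,340), belly (325,285) px) with clear gaps either side; the bar partly hides it. Approaching slowly with the −x pad.

>>> {"api": "carry_out", "payload": {"increments": [[[0,0,0],[7,1.5,0],0],[[0,0,0],[14,1.5,0],0],[[0,0,0],[19,1.5,0],0],[[0,0,0],[21,1.5,0],0],[[0,0,0],[22.5,1.5,0],0],[[0,0,0],[24,1.5,0],0],[[0,0,0],[25,1.5,0],0],[[0,0,0],[26,1.5,0],0],[[0,0,0],[27,1.5,0],0],[[0,0,0],[28,1.5,0],0]]}}

```text
time_s: 3.5
ee_pos: [511.4, 126.4, 246.2]
ee_rot: [-90.0, 0.0, 115.4]
force: [0.2, -0.6, 1.1]
gripper_width: 91.0
```

>>> {"api": "carry_out", "payload": {"increments": [[[0,0,0],[1,0,0],0],[[0,0,0],[2,0,0],0],[[0,0,0],[3.5,0,0],0],[[0,0,0],[5,0,0],0],[[0,0,0],[6.5,0,0],0],[[0,0,0],[8,0,0],0],[[0,0,0],[9.5,0,0],0],[[0,0,0],[10.5,0,0],0],[[0,0,0],[11,0,0],0],[[0,0,0],[11,0,0],0]]}}

```text
time_s: 4.33
ee_pos: [506.6, 136.5, 246.3]
ee_rot: [-90.0, -0.0, 115.5]
force: [-0.2, 0.0, -0.1]
gripper_width: 91.2
```

```bash
cat >> h.py <<'E'
def meas2(name):
    f=grab('wrist');cv2.imwrite('pics/%s.png'%name,f['frame']);P=wworld(f);s=f['state']
    print(s['time_s'],s['ee_pos'].round(1),s['ee_rot'].round(2),s['force'].round(2),s['gripper_width'].round(1))
    I=f['frame'].astype(int);blue=I[...,0]>1.5*I[...,2]+8
    z=P[...,2];near=np.hypot(P[...,0]-515,P[...,1]-115)<60
    q=P[near&(z>46)&(z<54)&~blue];pc=circ(hull(q),45);print('plinth',len(q),pc.round(1))
    R=Ro.from_euler('xyz',s['ee_rot'],degrees=True).as_matrix()
    prof={(60,68):20,(105,114):12.5}
    for (lo,hi),r in prof.items():
        q=P[near&(z>lo)&(z<hi)&blue]
        if len(q)<10: continue
        h=hull(q)
        # only points on the outer rim: drop hull points that fit worse than 1.5mm from the circle
        c=circ(h,r)
        k=h[abs(np.hypot(*(h-c).T)-r)<2]
        if len(k)>4:c=circ(k,r)
        d=c-pc
        print(lo,len(q),len(h),len(k),'vase',c.round(1),'v-p',d.round(1),'tool',(np.r_[d,0]@R).round(1),'relTCP',(np.r_[c-s['ee_pos'][:2],0]@R).round(1))
E
python3 - <<'E'
from h import *
meas2('w3')
E
```

```text
Traceback (most recent call last):
  File "h.py", line 38, in meas2
    print(s['time_s'],s['ee_pos'].round(1),s['ee_rot'].round(2),s['force'].round(2),s['gripper_width'].round(1))
                                                                                    ^^^^^^^^^^^^^^^^^^^^^^^^
AttributeError: 'float' object has no attribute 'round'
```

View pics/w3.png

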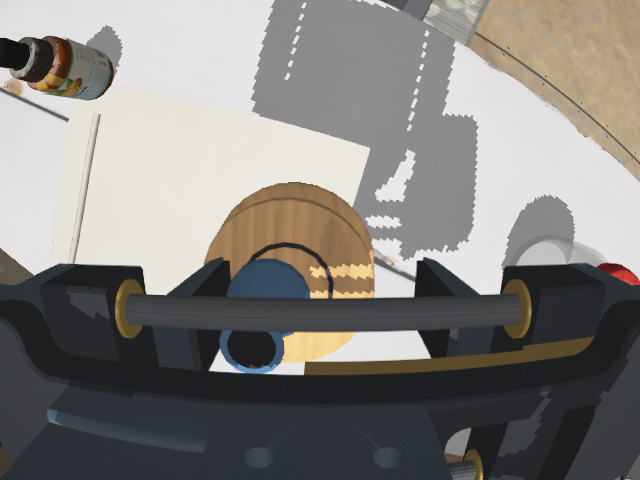

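Wrist view: the left finger's pad meets the belly (around (228,285) px); the vase is upright (lip at (252,345)) and moving toward the ring at (290,275).

```bash
sed -i "s/,s\['gripper_width'\].round(1))/)/" h.py
python3 - <<'E'
from h import *
meas2('w4')
E
```

```text
4.3833 [506.6 136.5 246.3] [-9.0000e+01 -1.0000e-02  1.1545e+02] [-0.27  0.03 -0.25]
plinth 11968 [515.4 120.5]
60 372 27 27 vase [519.4 114.7] v-p [ 4.  -5.8] tool [-7.  -0.  -1.1] relTCP [-25.2  -0.   -2.2]
105 754 25 24 vase [519.2 113.9] v-p [ 3.8 -6.6] tool [-7.6 -0.  -0.6] relTCP [-25.8  -0.   -1.7]
```

>>> {"api": "carry_out", "payload": {"increments": [[[0,0,0],[1,-1,0],0],[[0,0,0],[2,-1,0],0],[[0,0,0],[3,-1,0],0],[[0,0,0],[4,-1,0],0],[[0,0,0],[5,-1,0],0],[[0,0,0],[6,-1,0],0],[[0,0,0],[6.7,-1,0],0],[[0,0,0],[7.2,-1,0],0],[[0,0,0],[7.2,-1,0],0],[[0,0,0],[7.2,-1,0],0]]}}

```text
time_s: 5.27
ee_pos: [503.5, 142.9, 247.2]
ee_rot: [-90.0, -0.0, 115.5]
force: [0.5, -1.0, -1.2]
gripper_width: 91.3
```

Run:
```python
from h import *
meas2('w5')
```

```text
5.2667 [503.5 142.9 247.2] [-90.    -0.   115.45] [ 0.46 -1.05 -1.2 ]
plinth 11037 [515.2 120.6]
60 341 23 23 vase [516.5 121.1] v-p [1.3 0.5] tool [-0.1 -0.  -1.4] relTCP [-25.3  -0.   -2.3]
105 751 26 25 vase [515.7 121.6] v-p [0.5 1. ] tool [ 0.7  0.  -0.9] relTCP [-24.5  -0.   -1.8]
```

Centred to about 1 mm. Backing off, then lifting clear.

>>> {"api": "carry_out", "payload": {"increments": [[[0,0,0],[-2,0,0],0],[[0,0,0],[-8,0,0],0],[[0,0,0],[-16,0,0],0],[[0,0,0],[-22,0,0],0],[[0,0,0],[-25,0,0],0],[[0,0,0],[-25,0,0],0],[[0,0,0],[-25,-30,0],0],[[0,0,0],[-25,-65,0],0],[[0,0,0],[-25,-100,0],0],[[0,0,0],[-25,-100,0],0]]}}

```text
time_s: 6.15
ee_pos: [516.0, 120.6, 354.0]
ee_rot: [-90.7, 0.2, 115.4]
force: [0.8, -0.2, -0.6]
gripper_width: 91.3
```

>>> {"api": "carry_out", "payload": {"increments": [[[0,0,0],[0,0,0],0],[[0,0,0],[0,0,0],0],[[0,0,0],[0,0,0],0],[[0,0,0],[0,0,0],0]]}}

```text
time_s: 6.48
ee_pos: [513.9, 120.2, 345.7]
ee_rot: [-89.8, -0.1, 115.4]
force: [0.3, -0.2, -0.3]
gripper_width: 91.2
```

Run:
```python
from h import *
meas2('w6')
a=grab('scene');cv2.imwrite('pics/a2.png',cv2.resize(a['frame'][140:400,120:380],(520,520)))
A=world(a);z=A[...,2];m=np.hypot(A[...,0]-513,A[...,1]-118)<60
for lo,hi in((46,54),(62,80),(105,116)):
    q=A[m&(z>lo)&(z<hi)];print('scene',lo,len(q),cv2.minEnclosingCircle(hull(q)))
```

```text
6.4833 [513.9 120.2 345.7] [-8.9820e+01 -5.0000e-02  1.1545e+02] [ 0.33 -0.18 -0.25]
plinth 7613 [515.3 120.5]
60 86 19 19 vase [516.9 120.9] v-p [1.6 0.4] tool [-0.3 -0.  -1.6] relTCP [-0.6 -0.  -3. ]
105 466 28 28 vase [516.1 120.4] v-p [ 0.8 -0.1] tool [-0.4 -0.  -0.7] relTCP [-0.8 -0.  -2.1]
scene 46 1596 ((512.980712890625, 118.50875091552734), 46.02799606323242)
scene 62 272 ((513.6104736328125, 117.78123474121094), 19.69689178466797)
scene 105 174 ((515.9237060546875, 119.61343383789062), 13.384733200073242)
```

View pics/w6.png

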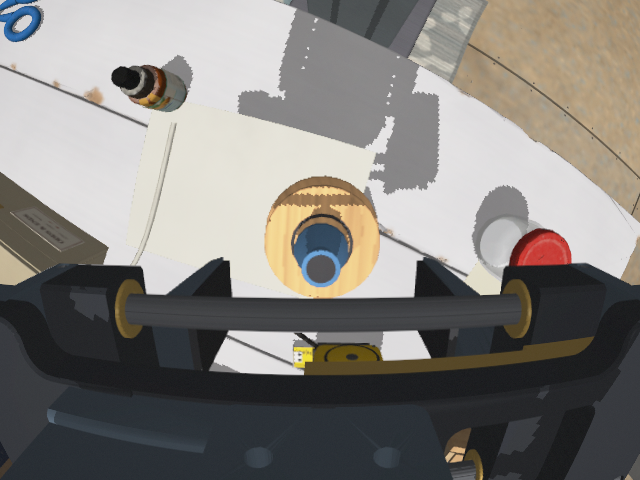

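View pics/a2.png

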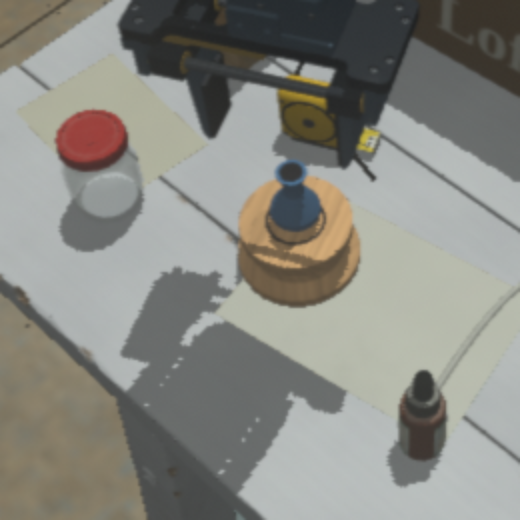

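Both views show the vase upright inside the ring (wrist: vase at (322,245) px, plinth at (322,237)). The arm is clear, and the plinth and bystanders are where they were. Handing in.

```bash
python3 -c "
from workcell import env
print(env.job_done())"
```

```text
the job is handed in; nothing more can be done
None
```

The vase now stands upright inside the dark ring, about 1–2 mm off the plinth's centre against a limit of 6 mm. I handed the job in after about 6.5 s of the 48 s allowed. It reports no verdict.

I lowered the open fingers either side of the vase and slid it about 20 mm with one pad, low on the belly. The push was made in two slow stages, and I then backed off and lifted clear.

**Vase position:** The last wrist measurement put its axis 0.8 mm (lip) to 1.7 mm (belly) from the plinth's axis. The scene camera gave 1.0 mm at the belly. At the lip it gave about 3 mm, which I put down to that camera's coarser view and calibration.

**Plinth and bystanders:** The plinth's centre was unchanged to within 0.5 mm in the same camera. The jar, dropper bottle and tape measure look undisturbed in the final pictures, but I did not measure them again. The arm was clear of everything.

**Checks that failed or disagreed:**
- My first ring-detection fit gave two inconsistent centres, so I dropped it and used the plinth's rim.
- One wrist measurement mixed the fingers in with the vase and was discarded; I added a colour mask for the later ones.
- The wrist camera and the fixed cameras differed by about 2 mm in absolute position, which is within the stated calibration.

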